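# Lay corner brackets out on handed backing blocks

### The arm

A 6-joint arm with a two-finger parallel gripper is mounted at the origin on a cart in front of the work surface, level with it; the furniture and walls round the work are solid. World frame = base frame: x ahead of the robot, y to its left, z up, the work surface at z = 0. Lengths are in m, angles in rad, forces in N, time in s.
With the tool pointing down it reaches from about 0.375 to 0.925 m from the base axis. Payload 5.7 kg.
Tool frame: the origin (TCP) lies midway between the tips of the shut fingers; the grasp point (between the pads) lies 19 mm behind it; z points along the fingers, x is the direction in which the jaws open and shut, and the axes are right-handed (so a half turn about z gives the same grasp; the last joint's range is limited). The gripper opens to 88 mm and grips with 3 to 60 N. Pads are 20 mm wide; open, the fingers measure 115 mm over their backs; the gripper's body (75 mm by 178 mm) begins 61 mm behind the grasp point.
Start: joints at [-1.309, 0.359, 1.51, -0, 1.272, -0.115], TCP at [0.221, -0.558, 0.223] pointing down, gripper open.
Joint ranges: [-2.97, 2.97], [-1.01, 2.36], [0.21, 2.38], [-0.96, 4.11], [0.2, 2.71], [-2.98, 2.98]. Speed limits (rad/s): [2.39, 2.39, 3.14, 3.14, 3.14, 3.14].

### API

Orientations are given as a unit quaternion [x, y, z, w].
In Python, from bench import move_ptp, servo_line, goto_joints, move_gripper, sleep, inverse_kinematics, capture, PlanningError, close_job, spot_in, silhouettes, current_clock, current_joint_pos, current_qvel, current_joint_torque, current_position, current_orientation, current_force, current_torque, current_finger_gap gives the robot as it stands. Calls block until the motion is done:
- move_ptp(position, orientation): joint-space move of the TCP to a pose.
- servo_line(position, orientation=None, rate=0.15, contact_N=None): straight line of the TCP; orientation=None keeps the orientation; rate is the mean speed in m/s. With contact_N (N) it stops when the force on the tool has changed by that much, and returns True; else False.
- goto_joints(angles): joint-space move.
- move_gripper(opening): finger opening in m; the grip force is fixed at half the most; returns when the fingers have stopped.
- sleep(seconds).
- inverse_kinematics(position, orientation): joint angles nearest the present ones, or None.
- capture(name): name is "side" or "top"; returns a dict with "image" (400x640x3 uint8, blue, green, red), "range_z" (400x640 float32, m along the optical axis (not along the pixel's ray), 0 where there is no reading), "intrinsics" (3x3 intrinsics, pixels), "R" (3x3) and "t" (3): a world point X has camera coordinates R X + t. Camera axes: x right, y down, z forward; pixel columns grow to the right and rows downward; lengths in m; the calibration is good to about 2 mm. A picture is of the moment at which its call begins.
A pose or a line that the arm cannot do raises PlanningError and nothing moves.
- close_job(): hands the job in, once; it reports no verdict.
Trained networks look in the newest picture that a camera, given by its name, has taken for a name from the list of things; names that differ only in an ending like _2 or _b are one class to them, and where a whole thing is asked for, a point or a joint stands for the part that bears it (a point fixed in the world has none). Each returns a list of dicts, best first, with "conf" (0 to 1); they miss things now and then, are a little off and sometimes report something else, mostly with a low value. They report only what shows in the picture. A call takes as long as a camera call. They do not tell look-alikes from the thing itself.
- spot_in(camera, query): "xy" ([column, row] in pixels, amid what is visible of it).
- silhouettes(camera, query): "region" (400x640 bool, what is visible of it) and "xy" ([column, row] in pixels, amid what is visible of it).
Readings, each from a call of its own:
- current_clock(): time.
- current_joint_pos(): joint angles.
- current_qvel(): joint speeds.
- current_joint_torque(): joint torques, N m.
- current_position(): TCP position.
- current_orientation(): TCP orientation.
- current_force(): force on the tool from outside, world axes, zero at the start.
- current_torque(): the same for the moment, N m.
- current_finger_gap(): finger opening in m.
Only numpy, scipy, OpenCV 4.12 (cv2) and the standard library are available. Lean on these libraries where they do the work, as an engineer would, in place of code of your own. Each camera call takes 0.05 s, during which the arm holds its last target. There are 200 camera calls.

### The job

Get the aluminium corner brackets ready for drilling: lay every L-shaped bracket flat on a backing block of its own on the plywood board, with its outline flush over the block's all round. Brackets that lie the wrong hand for the blocks must be turned over first; leave the other tools on the bench where they are.

Things in the scene. Friction and masses are not known exactly. Their poses are not given: they have to be found in the camera images.
- bracket_1: One of up to four identical flat L-shaped aluminium brackets, 26 mm thick, both faces alike, legs 30 mm wide. Origin: centre of the 30 x 30 mm corner square, at mid-thickness. x runs along the long leg, which ends 85 mm away (100 overall); y along the short leg, which ends 55 mm away (70 overall). Lying flat, z points up or down: that tells its hand as it lies. Some may be absent.
- bracket_1_end (a point): Middle of the end face of the long leg of bracket_1, 85 mm along its x axis from its origin. The bracket weighs about 0.28 kg, its centre of mass is at x 25 mm, y 10 mm; it stands steadily on its outer long edge (100 x 26 mm, 15 mm from the origin on the -y side).
- bracket_2: One of up to four identical flat L-shaped aluminium brackets, 26 mm thick, both faces alike, legs 30 mm wide. Origin: centre of the 30 x 30 mm corner square, at mid-thickness. x runs along the long leg, which ends 85 mm away (100 overall); y along the short leg, which ends 55 mm away (70 overall). Lying flat, z points up or down: that tells its hand as it lies. Some may be absent.
- bracket_2_end (a point): Middle of the end face of the long leg of bracket_2, 85 mm along its x axis from its origin. The bracket weighs about 0.28 kg, its centre of mass is at x 25 mm, y 10 mm; it stands steadily on its outer long edge (100 x 26 mm, 15 mm from the origin on the -y side).
- bracket_3: One of up to four identical flat L-shaped aluminium brackets, 26 mm thick, both faces alike, legs 30 mm wide. Origin: centre of the 30 x 30 mm corner square, at mid-thickness. x runs along the long leg, which ends 85 mm away (100 overall); y along the short leg, which ends 55 mm away (70 overall). Lying flat, z points up or down: that tells its hand as it lies. Some may be absent.
- bracket_3_end (a point): Middle of the end face of the long leg of bracket_3, 85 mm along its x axis from its origin. The bracket weighs about 0.28 kg, its centre of mass is at x 25 mm, y 10 mm; it stands steadily on its outer long edge (100 x 26 mm, 15 mm from the origin on the -y side).
- bracket_4: One of up to four identical flat L-shaped aluminium brackets, 26 mm thick, both faces alike, legs 30 mm wide. Origin: centre of the 30 x 30 mm corner square, at mid-thickness. x runs along the long leg, which ends 85 mm away (100 overall); y along the short leg, which ends 55 mm away (70 overall). Lying flat, z points up or down: that tells its hand as it lies. Some may be absent.
- bracket_4_end (a point): Middle of the end face of the long leg of bracket_4, 85 mm along its x axis from its origin. The bracket weighs about 0.28 kg, its centre of mass is at x 25 mm, y 10 mm; it stands steadily on its outer long edge (100 x 26 mm, 15 mm from the origin on the -y side).
- block_p1 (a point): Block p1 of four L-shaped wooden backing blocks on one heavy plywood board; board p or its mirror image q is there, never both. Point: on the block's top, 18 mm above the bench (board 10, block 8), centre of the corner square. Long leg along this frame's +x (ends 85 mm away), short leg along +y (ends 55 mm away), 30 mm wide: a bracket's outline.
- block_p2 (a point): Backing block p2, like p1: point at the corner square's centre on its top face, long leg along +x, short leg along +y. A bracket lies right on it with its x along this x, its z pointing up and its origin 13 mm above this point. Blocks repeat at 140 mm along x and 116 mm along y; the board is 286 x 230 mm.
- block_p3 (a point): Backing block p3, like p1: point at the corner square's centre on its top face, long leg along +x, short leg along +y. A bracket lies right on it with its x along this x, its z pointing up and its origin 13 mm above this point. Blocks repeat at 140 mm along x and 116 mm along y; the board is 286 x 230 mm.
- block_p4 (a point): Backing block p4, like p1: point at the corner square's centre on its top face, long leg along +x, short leg along +y. A bracket lies right on it with its x along this x, its z pointing up and its origin 13 mm above this point. Blocks repeat at 140 mm along x and 116 mm along y; the board is 286 x 230 mm.
- block_q1 (a point): Block q1 of four L-shaped wooden backing blocks on one heavy plywood board; board p or its mirror image q is there, never both. Point: on the block's top, 18 mm above the bench (board 10, block 8), centre of the corner square. Long leg along this frame's +x (ends 85 mm away), short leg along -y (ends 55 mm away), 30 mm wide: a bracket's outline.
- block_q2 (a point): Backing block q2, like q1: point at the corner square's centre on its top face, long leg along +x, short leg along -y. A bracket lies right on it with its x along this x, its z pointing down and its origin 13 mm above this point. Blocks repeat at 140 mm along x and 116 mm along y; the board is 286 x 230 mm.
- block_q3 (a point): Backing block q3, like q1: point at the corner square's centre on its top face, long leg along +x, short leg along -y. A bracket lies right on it with its x along this x, its z pointing down and its origin 13 mm above this point. Blocks repeat at 140 mm along x and 116 mm along y; the board is 286 x 230 mm.
- block_q4 (a point): Backing block q4, like q1: point at the corner square's centre on its top face, long leg along +x, short leg along -y. A bracket lies right on it with its x along this x, its z pointing down and its origin 13 mm above this point. Blocks repeat at 140 mm along x and 116 mm along y; the board is 286 x 230 mm.
- tape_roll: Black tape roll lying flat, 68 mm across, 19 mm high; a bystander. Origin: centre of its underside. Behind it stands a parts cabinet and, behind the board, a tool box, both tall and from about x = 0.77 m on; a fixed 234 mm tall spray can stands at about x = 0.72, y = -0.40 m: keep wrist and gripper off them.
- ratchet: Ratchet wrench with a black grip lying on the bench, 194 x 35 mm, 28 mm high; a bystander. Origin: centre of its underside.
- pliers: Pliers with red grips lying on the bench, 157 x 55 mm, 14 mm high; a bystander. Origin: centre of their underside.
Mind the look-alikes: they are no part of the job. Leave any purple look-alike of the bracket_3 alone.

How it is judged:
At the end, for the whole second after the job is handed in: Every bracket that is present lies flat and at rest on a backing block of its own, the right hand up: its corner within 5 mm of the block's corner point, the end of its long leg within 5 to 6 mm of the block's end along and across, level within 0.08 rad, resting on the block's top (((horizontal distance between bracket_1 and block_p1 below 0.005 m and x of bracket_1_end in the frame of block_p1 between 0.08 and 0.09 m and y of bracket_1_end in the frame of block_p1 between -0.006 and 0.006 m and z of bracket_1 in the frame of block_p1 between 0.009 and 0.017 m and angle between the z axis of bracket_1 and the z axis of block_p1, either way round below 0.08 rad and z of block_p1 in the frame of bracket_1 below -0.009 m) or (horizontal distance between bracket_1 and block_p2 below 0.005 m and x of bracket_1_end in the frame of block_p2 between 0.08 and 0.09 m and y of bracket_1_end in the frame of block_p2 between -0.006 and 0.006 m and z of bracket_1 in the frame of block_p2 between 0.009 and 0.017 m and angle between the z axis of bracket_1 and the z axis of block_p2, either way round below 0.08 rad and z of block_p2 in the frame of bracket_1 below -0.009 m) or (horizontal distance between bracket_1 and block_p3 below 0.005 m and x of bracket_1_end in the frame of block_p3 between 0.08 and 0.09 m and y of bracket_1_end in the frame of block_p3 between -0.006 and 0.006 m and z of bracket_1 in the frame of block_p3 between 0.009 and 0.017 m and angle between the z axis of bracket_1 and the z axis of block_p3, either way round below 0.08 rad and z of block_p3 in the frame of bracket_1 below -0.009 m) or (horizontal distance between bracket_1 and block_p4 below 0.005 m and x of bracket_1_end in the frame of block_p4 between 0.08 and 0.09 m and y of bracket_1_end in the frame of block_p4 between -0.006 and 0.006 m and z of bracket_1 in the frame of block_p4 between 0.009 and 0.017 m and angle between the z axis of bracket_1 and the z axis of block_p4, either way round below 0.08 rad and z of block_p4 in the frame of bracket_1 below -0.009 m)) and ((horizontal distance between bracket_1 and block_q1 below 0.005 m and x of bracket_1_end in the frame of block_q1 between 0.08 and 0.09 m and y of bracket_1_end in the frame of block_q1 between -0.006 and 0.006 m and z of bracket_1 in the frame of block_q1 between 0.009 and 0.017 m and angle between the z axis of bracket_1 and the z axis of block_q1, either way round below 0.08 rad and z of block_q1 in the frame of bracket_1 above 0.009 m) or (horizontal distance between bracket_1 and block_q2 below 0.005 m and x of bracket_1_end in the frame of block_q2 between 0.08 and 0.09 m and y of bracket_1_end in the frame of block_q2 between -0.006 and 0.006 m and z of bracket_1 in the frame of block_q2 between 0.009 and 0.017 m and angle between the z axis of bracket_1 and the z axis of block_q2, either way round below 0.08 rad and z of block_q2 in the frame of bracket_1 above 0.009 m) or (horizontal distance between bracket_1 and block_q3 below 0.005 m and x of bracket_1_end in the frame of block_q3 between 0.08 and 0.09 m and y of bracket_1_end in the frame of block_q3 between -0.006 and 0.006 m and z of bracket_1 in the frame of block_q3 between 0.009 and 0.017 m and angle between the z axis of bracket_1 and the z axis of block_q3, either way round below 0.08 rad and z of block_q3 in the frame of bracket_1 above 0.009 m) or (horizontal distance between bracket_1 and block_q4 below 0.005 m and x of bracket_1_end in the frame of block_q4 between 0.08 and 0.09 m and y of bracket_1_end in the frame of block_q4 between -0.006 and 0.006 m and z of bracket_1 in the frame of block_q4 between 0.009 and 0.017 m and angle between the z axis of bracket_1 and the z axis of block_q4, either way round below 0.08 rad and z of block_q4 in the frame of bracket_1 above 0.009 m)) and linear speed of each of bracket_1, bracket_2, bracket_3, bracket_4 below 0.02 m/s and ((horizontal distance between bracket_2 and block_p1 below 0.005 m and x of bracket_2_end in the frame of block_p1 between 0.08 and 0.09 m and y of bracket_2_end in the frame of block_p1 between -0.006 and 0.006 m and z of bracket_2 in the frame of block_p1 between 0.009 and 0.017 m and angle between the z axis of bracket_2 and the z axis of block_p1, either way round below 0.08 rad and z of block_p1 in the frame of bracket_2 below -0.009 m) or (horizontal distance between bracket_2 and block_p2 below 0.005 m and x of bracket_2_end in the frame of block_p2 between 0.08 and 0.09 m and y of bracket_2_end in the frame of block_p2 between -0.006 and 0.006 m and z of bracket_2 in the frame of block_p2 between 0.009 and 0.017 m and angle between the z axis of bracket_2 and the z axis of block_p2, either way round below 0.08 rad and z of block_p2 in the frame of bracket_2 below -0.009 m) or (horizontal distance between bracket_2 and block_p3 below 0.005 m and x of bracket_2_end in the frame of block_p3 between 0.08 and 0.09 m and y of bracket_2_end in the frame of block_p3 between -0.006 and 0.006 m and z of bracket_2 in the frame of block_p3 between 0.009 and 0.017 m and angle between the z axis of bracket_2 and the z axis of block_p3, either way round below 0.08 rad and z of block_p3 in the frame of bracket_2 below -0.009 m) or (horizontal distance between bracket_2 and block_p4 below 0.005 m and x of bracket_2_end in the frame of block_p4 between 0.08 and 0.09 m and y of bracket_2_end in the frame of block_p4 between -0.006 and 0.006 m and z of bracket_2 in the frame of block_p4 between 0.009 and 0.017 m and angle between the z axis of bracket_2 and the z axis of block_p4, either way round below 0.08 rad and z of block_p4 in the frame of bracket_2 below -0.009 m)) and ((horizontal distance between bracket_2 and block_q1 below 0.005 m and x of bracket_2_end in the frame of block_q1 between 0.08 and 0.09 m and y of bracket_2_end in the frame of block_q1 between -0.006 and 0.006 m and z of bracket_2 in the frame of block_q1 between 0.009 and 0.017 m and angle between the z axis of bracket_2 and the z axis of block_q1, either way round below 0.08 rad and z of block_q1 in the frame of bracket_2 above 0.009 m) or (horizontal distance between bracket_2 and block_q2 below 0.005 m and x of bracket_2_end in the frame of block_q2 between 0.08 and 0.09 m and y of bracket_2_end in the frame of block_q2 between -0.006 and 0.006 m and z of bracket_2 in the frame of block_q2 between 0.009 and 0.017 m and angle between the z axis of bracket_2 and the z axis of block_q2, either way round below 0.08 rad and z of block_q2 in the frame of bracket_2 above 0.009 m) or (horizontal distance between bracket_2 and block_q3 below 0.005 m and x of bracket_2_end in the frame of block_q3 between 0.08 and 0.09 m and y of bracket_2_end in the frame of block_q3 between -0.006 and 0.006 m and z of bracket_2 in the frame of block_q3 between 0.009 and 0.017 m and angle between the z axis of bracket_2 and the z axis of block_q3, either way round below 0.08 rad and z of block_q3 in the frame of bracket_2 above 0.009 m) or (horizontal distance between bracket_2 and block_q4 below 0.005 m and x of bracket_2_end in the frame of block_q4 between 0.08 and 0.09 m and y of bracket_2_end in the frame of block_q4 between -0.006 and 0.006 m and z of bracket_2 in the frame of block_q4 between 0.009 and 0.017 m and angle between the z axis of bracket_2 and the z axis of block_q4, either way round below 0.08 rad and z of block_q4 in the frame of bracket_2 above 0.009 m)) and ((horizontal distance between bracket_3 and block_p1 below 0.005 m and x of bracket_3_end in the frame of block_p1 between 0.08 and 0.09 m and y of bracket_3_end in the frame of block_p1 between -0.006 and 0.006 m and z of bracket_3 in the frame of block_p1 between 0.009 and 0.017 m and angle between the z axis of bracket_3 and the z axis of block_p1, either way round below 0.08 rad and z of block_p1 in the frame of bracket_3 below -0.009 m) or (horizontal distance between bracket_3 and block_p2 below 0.005 m and x of bracket_3_end in the frame of block_p2 between 0.08 and 0.09 m and y of bracket_3_end in the frame of block_p2 between -0.006 and 0.006 m and z of bracket_3 in the frame of block_p2 between 0.009 and 0.017 m and angle between the z axis of bracket_3 and the z axis of block_p2, either way round below 0.08 rad and z of block_p2 in the frame of bracket_3 below -0.009 m) or (horizontal distance between bracket_3 and block_p3 below 0.005 m and x of bracket_3_end in the frame of block_p3 between 0.08 and 0.09 m and y of bracket_3_end in the frame of block_p3 between -0.006 and 0.006 m and z of bracket_3 in the frame of block_p3 between 0.009 and 0.017 m and angle between the z axis of bracket_3 and the z axis of block_p3, either way round below 0.08 rad and z of block_p3 in the frame of bracket_3 below -0.009 m) or (horizontal distance between bracket_3 and block_p4 below 0.005 m and x of bracket_3_end in the frame of block_p4 between 0.08 and 0.09 m and y of bracket_3_end in the frame of block_p4 between -0.006 and 0.006 m and z of bracket_3 in the frame of block_p4 between 0.009 and 0.017 m and angle between the z axis of bracket_3 and the z axis of block_p4, either way round below 0.08 rad and z of block_p4 in the frame of bracket_3 below -0.009 m)) and ((horizontal distance between bracket_3 and block_q1 below 0.005 m and x of bracket_3_end in the frame of block_q1 between 0.08 and 0.09 m and y of bracket_3_end in the frame of block_q1 between -0.006 and 0.006 m and z of bracket_3 in the frame of block_q1 between 0.009 and 0.017 m and angle between the z axis of bracket_3 and the z axis of block_q1, either way round below 0.08 rad and z of block_q1 in the frame of bracket_3 above 0.009 m) or (horizontal distance between bracket_3 and block_q2 below 0.005 m and x of bracket_3_end in the frame of block_q2 between 0.08 and 0.09 m and y of bracket_3_end in the frame of block_q2 between -0.006 and 0.006 m and z of bracket_3 in the frame of block_q2 between 0.009 and 0.017 m and angle between the z axis of bracket_3 and the z axis of block_q2, either way round below 0.08 rad and z of block_q2 in the frame of bracket_3 above 0.009 m) or (horizontal distance between bracket_3 and block_q3 below 0.005 m and x of bracket_3_end in the frame of block_q3 between 0.08 and 0.09 m and y of bracket_3_end in the frame of block_q3 between -0.006 and 0.006 m and z of bracket_3 in the frame of block_q3 between 0.009 and 0.017 m and angle between the z axis of bracket_3 and the z axis of block_q3, either way round below 0.08 rad and z of block_q3 in the frame of bracket_3 above 0.009 m) or (horizontal distance between bracket_3 and block_q4 below 0.005 m and x of bracket_3_end in the frame of block_q4 between 0.08 and 0.09 m and y of bracket_3_end in the frame of block_q4 between -0.006 and 0.006 m and z of bracket_3 in the frame of block_q4 between 0.009 and 0.017 m and angle between the z axis of bracket_3 and the z axis of block_q4, either way round below 0.08 rad and z of block_q4 in the frame of bracket_3 above 0.009 m)) and ((horizontal distance between bracket_4 and block_p1 below 0.005 m and x of bracket_4_end in the frame of block_p1 between 0.08 and 0.09 m and y of bracket_4_end in the frame of block_p1 between -0.006 and 0.006 m and z of bracket_4 in the frame of block_p1 between 0.009 and 0.017 m and angle between the z axis of bracket_4 and the z axis of block_p1, either way round below 0.08 rad and z of block_p1 in the frame of bracket_4 below -0.009 m) or (horizontal distance between bracket_4 and block_p2 below 0.005 m and x of bracket_4_end in the frame of block_p2 between 0.08 and 0.09 m and y of bracket_4_end in the frame of block_p2 between -0.006 and 0.006 m and z of bracket_4 in the frame of block_p2 between 0.009 and 0.017 m and angle between the z axis of bracket_4 and the z axis of block_p2, either way round below 0.08 rad and z of block_p2 in the frame of bracket_4 below -0.009 m) or (horizontal distance between bracket_4 and block_p3 below 0.005 m and x of bracket_4_end in the frame of block_p3 between 0.08 and 0.09 m and y of bracket_4_end in the frame of block_p3 between -0.006 and 0.006 m and z of bracket_4 in the frame of block_p3 between 0.009 and 0.017 m and angle between the z axis of bracket_4 and the z axis of block_p3, either way round below 0.08 rad and z of block_p3 in the frame of bracket_4 below -0.009 m) or (horizontal distance between bracket_4 and block_p4 below 0.005 m and x of bracket_4_end in the frame of block_p4 between 0.08 and 0.09 m and y of bracket_4_end in the frame of block_p4 between -0.006 and 0.006 m and z of bracket_4 in the frame of block_p4 between 0.009 and 0.017 m and angle between the z axis of bracket_4 and the z axis of block_p4, either way round below 0.08 rad and z of block_p4 in the frame of bracket_4 below -0.009 m)) and ((horizontal distance between bracket_4 and block_q1 below 0.005 m and x of bracket_4_end in the frame of block_q1 between 0.08 and 0.09 m and y of bracket_4_end in the frame of block_q1 between -0.006 and 0.006 m and z of bracket_4 in the frame of block_q1 between 0.009 and 0.017 m and angle between the z axis of bracket_4 and the z axis of block_q1, either way round below 0.08 rad and z of block_q1 in the frame of bracket_4 above 0.009 m) or (horizontal distance between bracket_4 and block_q2 below 0.005 m and x of bracket_4_end in the frame of block_q2 between 0.08 and 0.09 m and y of bracket_4_end in the frame of block_q2 between -0.006 and 0.006 m and z of bracket_4 in the frame of block_q2 between 0.009 and 0.017 m and angle between the z axis of bracket_4 and the z axis of block_q2, either way round below 0.08 rad and z of block_q2 in the frame of bracket_4 above 0.009 m) or (horizontal distance between bracket_4 and block_q3 below 0.005 m and x of bracket_4_end in the frame of block_q3 between 0.08 and 0.09 m and y of bracket_4_end in the frame of block_q3 between -0.006 and 0.006 m and z of bracket_4 in the frame of block_q3 between 0.009 and 0.017 m and angle between the z axis of bracket_4 and the z axis of block_q3, either way round below 0.08 rad and z of block_q3 in the frame of bracket_4 above 0.009 m) or (horizontal distance between bracket_4 and block_q4 below 0.005 m and x of bracket_4_end in the frame of block_q4 between 0.08 and 0.09 m and y of bracket_4_end in the frame of block_q4 between -0.006 and 0.006 m and z of bracket_4 in the frame of block_q4 between 0.009 and 0.017 m and angle between the z axis of bracket_4 and the z axis of block_q4, either way round below 0.08 rad and z of block_q4 in the frame of bracket_4 above 0.009 m))); the robot touches nothing.
It fails at once if tape roll is moved more than 4 cm (distance of tape_roll from where it was at the start of the episode above 0.04 m).
It fails at once if ratchet is moved more than 4 cm (distance of ratchet from where it was at the start of the episode above 0.04 m).
It fails at once if pliers is moved more than 4 cm (distance of pliers from where it was at the start of the episode above 0.04 m).
Of bracket_1, bracket_2, bracket_3, bracket_4 only 3 to 4 are there at a start; the rules pass over those that are not, and their reading is None.
Of board_p, board_q only 1 to 1 are there at a start; the rules pass over those that are not, and their reading is None.
At some moment in a run one of bracket_1, bracket_2, bracket_3, bracket_4 may be knocked a few centimetres aside while the robot is not near it.
Once in a run the grip may slacken for a moment while it holds something.
It also fails if it takes over 210 s, if anything falls off the work surface, if the arm or the gripper's body presses on something with over 40 N, if the wrist force passes 120 N, or if a joint passes its speed limit or range.

## Working session

There is one attempt and no reset: what is moved stays moved. The work goes in short steps, each a Python script; the robot and the scene stay as the last script left them, time stands still between calls to the robot, and variables do not carry over. Pictures are saved under pics/ and viewed, about 12 in all and at most 16, crops included, and the job is handed in when it is done.

```bash
mkdir -p pics; ls; python3 - <<'E'
from bench import *
import cv2,numpy as np
for c in ("top","side"):
    d=capture(c); cv2.imwrite(f"pics/{c}0.png",d["image"]); np.savez(f"{c}0.npz",**d)
    print(c,d["intrinsics"].tolist(),d["R"].round(3).tolist(),d["t"].round(3).tolist())
    for q in ("bracket_1","block_p1","block_q1","tape_roll","ratchet","pliers"):
        print(q,[(np.round(s["xy"]).tolist(),round(s["conf"],2)) for s in spot_in(c,q)])
print(current_clock(),current_orientation())
E
```

```text
pics
top [[446.5413325402199, 0.0, 316.7617339819977], [0.0, 446.5413325402199, 206.67166000336988], [0.0, 0.0, 1.0]] [[0.024, -1.0, -0.007], [-0.989, -0.022, -0.147], [0.147, 0.01, -0.989]] [-0.085, 0.585, 1.635]
bracket_1 [([391.0, 269.0], 0.86), ([365.0, 235.0], 0.72), ([364.0, 188.0], 0.68), ([450.0, 262.0], 0.68), ([320.0, 241.0], 0.58)]
block_p1 [([245.0, 217.0], 0.89)]
block_q1 []
tape_roll [([362.0, 186.0], 0.56), ([332.0, 160.0], 0.48)]
ratchet [([415.0, 222.0], 0.63), ([321.0, 242.0], 0.32)]
pliers [([186.0, 207.0], 0.74), ([321.0, 242.0], 0.61), ([364.0, 237.0], 0.18)]
side [[377.5817017775341, 0.0, 316.6810042497636], [0.0, 377.5817017775341, 192.17791441684338], [0.0, 0.0, 1.0]] [[-0.839, -0.543, -0.012], [-0.324, 0.518, -0.791], [0.436, -0.66, -0.611]] [0.444, 0.274, 1.007]
bracket_1 [([351.0, 213.0], 0.83), ([362.0, 185.0], 0.78), ([323.0, 178.0], 0.73), ([403.0, 183.0], 0.61)]
block_p1 [([273.0, 266.0], 0.81), ([321.0, 176.0], 0.38)]
block_q1 []
tape_roll [([277.0, 182.0], 0.57)]
ratchet [([378.0, 160.0], 0.51)]
pliers [([212.0, 310.0], 0.62), ([277.0, 180.0], 0.43)]
0.7 [ 8.27020073e-01 -5.62172392e-01 -7.44420168e-07 -3.15297915e-06]
```

```bash
python3 - <<'E'
import cv2
a=cv2.imread("pics/top0.png"); cv2.imwrite("pics/top0z.png",cv2.resize(a[130:330,160:480],None,fx=2.5,fy=2.5,interpolation=cv2.INTER_CUBIC))
E
```

```text
(no output)
```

View pics/top0z.png

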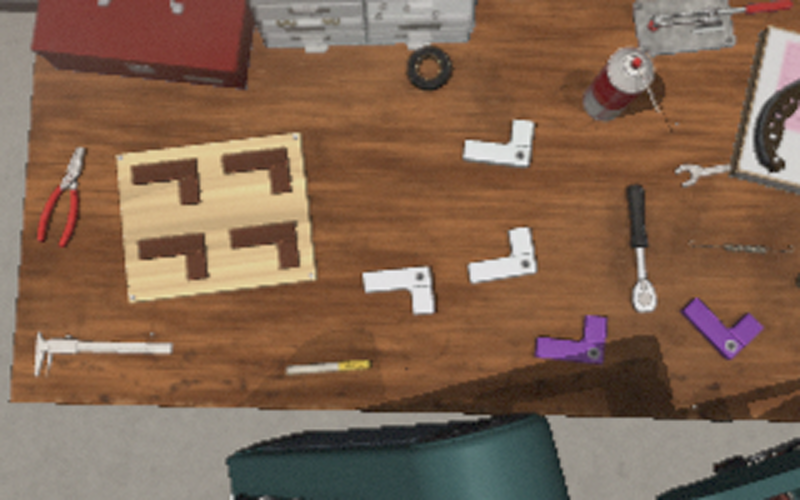

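View pics/side0.png

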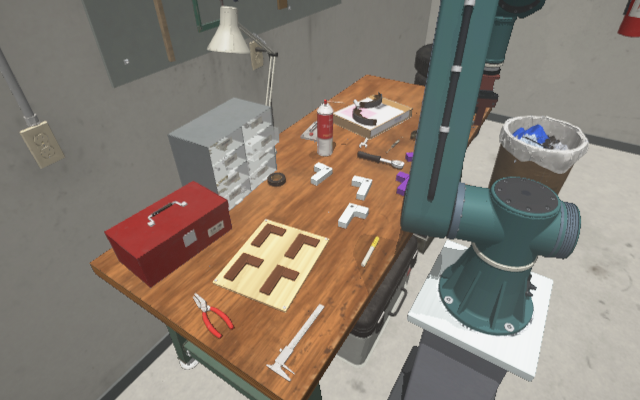

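```bash
cat > h.py <<'E'
from bench import *
import cv2, numpy as np
from scipy.optimize import minimize
from scipy.spatial.transform import Rotation as Rn
S=4
def proj(d,P):
    c=P@d["R"].T+d["t"]; k=d["intrinsics"]
    return np.c_[k[0,0]*c[:,0]/c[:,2]+k[0,2], k[1,1]*c[:,1]/c[:,2]+k[1,2]]
def unproj(d,uv,z):
    k=d["intrinsics"]; r=d["R"].T@np.array([(uv[0]-k[0,2])/k[0,0],(uv[1]-k[1,2])/k[1,1],1]); o=-d["R"].T@d["t"]
    return o+r*(z-o[2])/r[2]
L=np.array([[-15,-15],[85,-15],[85,15],[15,15],[15,55],[-15,55]])/1000
BL=[(0,0),(.14,0),(0,.116),(.14,.116)]
def render(d,pose,hand,z0,z1,box,offs=((0,0),)):
    x,y,a=pose; u0,v0,u1,v1=box; im=np.zeros(((v1-v0)*S,(u1-u0)*S),np.uint8)
    R=np.array([[np.cos(a),-np.sin(a)],[np.sin(a),np.cos(a)]])
    f=lambda p:np.round((p-[u0-.5,v0-.5])*S*16-8).astype(np.int32)
    for o in offs:
        xy=(L*[1,hand]+o)@R.T+[x,y]
        lo=f(proj(d,np.c_[xy,np.full(6,z0)])); hi=f(proj(d,np.c_[xy,np.full(6,z1)]))
        for q in [lo,hi]+[np.array([lo[i],lo[i-1],hi[i-1],hi[i]]) for i in range(6)]: cv2.fillPoly(im,[q],255,shift=4)
    return cv2.resize(im,(u1-u0,v1-v0),interpolation=cv2.INTER_AREA)/255.
def fit(d,soft,uv,hand,z0,z1,offs=((0,0),),yaws=None,r=45,c0=(.025,.010)):
    u,v=map(int,uv); box=(max(u-r,0),max(v-r,0),min(u+r,640),min(v+r,400)); m=soft[box[1]:box[3],box[0]:box[2]]
    g=unproj(d,uv,z1)[:2]; best=None
    cost=lambda p:np.abs(render(d,(p[0],p[1],p[2]/10),hand,z0,z1,box,offs)-m).sum()
    c=[]
    for a in (np.arange(0,2*np.pi,np.pi/12) if yaws is None else yaws):
        p=g-np.array([np.cos(a)*c0[0]-np.sin(a)*hand*c0[1],np.sin(a)*c0[0]+np.cos(a)*hand*c0[1]])
        c.append((cost([p[0],p[1],a*10]),p[0],p[1],a*10))
    c.sort()
    for s in c[:3]:
        p=np.array(s[1:])
        for st in (.008,.003): 
            q=minimize(cost,p,method="Nelder-Mead",options=dict(initial_simplex=np.vstack([p,p+np.diag([st,st,st*100])]),xatol=1e-5,fatol=.01,maxiter=150)); p=q.x
        if best is None or q.fun<best[0]: best=(q.fun,p)
    p=best[1]; return np.array([p[0],p[1],(p[2]/10+np.pi)%(2*np.pi)-np.pi]),best[0]/max(m.sum(),1)
def silver(d):
    im=d["image"].astype(float); return np.clip((im.min(2)-70)/(170-70),0,1)
def brackets(d,z0=0.,verbose=True):
    m=(silver(d)>.5).astype(np.uint8); n,lab,st,ce=cv2.connectedComponentsWithStats(m); out=[]
    for i in range(1,n):
        if not 150<st[i,4]<700: continue
        g=unproj(d,ce[i],.02)
        if not(.35<g[0]<.76 and -.42<g[1]<.42): continue
        s=silver(d)*cv2.dilate((lab==i).astype(np.uint8),np.ones((5,5)))
        for zb in ([z0] if np.isscalar(z0) else z0):
            r=[(fit(d,s,ce[i],h,zb,zb+.026),h) for h in (1,-1)]; r.sort(key=lambda t:t[0][1])
            (p,e),h=r[0]; out.append((p,h,e,r[1][0][1]))
            if verbose: print("br",p.round(4),"hand",h,"err %.2f/%.2f"%(e,r[1][0][1]),"area",st[i,4],"px",ce[i].round(),"z0",zb)
    return out
E
python3 - <<'E'
from h import *
d=dict(np.load("top0.npz"))
im=d["image"]
for uv in [(245,217),(215,192),(320,130),(320,240),(364,187)]: print(uv,im[uv[1],uv[0]],d["range_z"][uv[1],uv[0]])
brackets(d)
g=im[:,:,1].astype(float)
# board mask: light ply + holes
hsv=cv2.cvtColor(im,cv2.COLOR_BGR2HSV)
b=((hsv[...,2]>170)&(hsv[...,1]<150)&(hsv[...,1]>30)).astype(np.uint8)
n,lab,st,ce=cv2.connectedComponentsWithStats(b); i=1+st[1:,4].argmax(); print(st[i],ce[i])
cn=cv2.findContours((lab==i).astype(np.uint8),cv2.RETR_EXTERNAL,cv2.CHAIN_APPROX_NONE)[0]; bm=np.zeros(g.shape,np.uint8); cv2.drawContours(bm,cn,-1,1,-1)
bm=cv2.erode(bm,np.ones((5,5)))
ply=np.median(g[(lab==i)]); dk=np.percentile(g[bm>0],5); soft=np.clip((ply-20-g)/(ply-20-dk),0,1)*bm; print(ply,dk)
M=cv2.moments(soft); uv=(M["m10"]/M["m00"],M["m01"]/M["m00"])
for h in (1,-1):
    offs=[(o[0],o[1]*h) for o in BL]
    print(h,*fit(d,soft,uv,h,.010,.018,offs,r=70,c0=(.095,.068)))
E
```

```text
(245, 217) [130 173 202] 1.70805
(215, 192) [150 200 223] 1.7243409
(320, 130) [160 164 166] 1.5541894
(320, 240) [226 225 226] 1.6747365
(364, 187) [209 211 208] 1.7080772
br [ 0.6536 -0.2642  1.4678] hand -1 err 0.12/0.49 area 301 px [361. 189.] z0 0.0
br [ 0.4862 -0.2739  1.7626] hand -1 err 0.07/0.49 area 307 px [363. 234.] z0 0.0
br [ 0.463  -0.1146  1.6975] hand 1 err 0.07/0.48 area 304 px [321. 244.] z0 0.0
[ 206  183   80   68 3120] [244.41057692 217.62980769]
188.0 59.0
1 [0.64198705 0.1072169  1.72015748] 0.1103528762340258
-1 [0.52323792 0.09020117 1.70297608] 0.6409115117805275
```

```bash
cat >> h.py <<'E'
def quat(zd,xd):
    z=np.array(zd,float); z/=np.linalg.norm(z); x=np.array(xd,float); x-=z*(x@z); x/=np.linalg.norm(x)
    return Rn.from_matrix(np.c_[x,np.cross(z,x),z]).as_quat()
def tilt(phi,th,sg=1):
    """tool z tilted by th from down toward horizontal dir phi; jaw axis horizontal, perpendicular to phi; returns (quat, zdir)"""
    s=np.array([np.cos(phi),np.sin(phi),0]); z=np.sin(th)*s-np.array([0,0,np.cos(th)])
    return quat(z,sg*np.array([-s[1],s[0],0])),z
E
python3 - <<'E'
from h import *
np.set_printoptions(suppress=True,precision=2,linewidth=150)
for X in (.45,.5,.55,.6,.66):
  for Y in (-.27,-.1,):
    for sg in (1,-1):
      r=[]
      for th in (-60,-45,-30,-15,0,30,45,60,75,90):
        q,z=tilt(-.0,np.radians(th),sg); j=inverse_kinematics([X,Y,.04],q); r.append(th if j is not None else '--')
      print(X,Y,sg,r)
q,z=tilt(0,0); print([np.array(inverse_kinematics([.55,-.1,.04],tilt(0,np.radians(t),sg)[0])) for t in (-30,0,60) for sg in (1,-1)])
for nm,p in (("blk",(.642,.107,1.72)),("C",(.463,-.115,1.70))):
  for k in range(4):
    a=p[2]+k*np.pi/2; print(nm,k,inverse_kinematics([p[0],p[1],.03],quat([0,0,-1],[np.cos(a),np.sin(a),0])))
E
```

```text
0.45 -0.27 1 [-60, -45, -30, -15, 0, 30, 45, '--', '--', 90]
0.45 -0.27 -1 [-60, -45, -30, -15, 0, 30, 45, '--', '--', 90]
0.45 -0.1 1 [-60, -45, -30, -15, 0, '--', '--', '--', '--', '--']
0.45 -0.1 -1 [-60, -45, -30, -15, 0, '--', '--', '--', '--', '--']
0.5 -0.27 1 [-60, -45, -30, -15, 0, 30, 45, 60, 75, 90]
0.5 -0.27 -1 [-60, -45, -30, -15, 0, 30, 45, 60, 75, 90]
0.5 -0.1 1 [-60, -45, -30, -15, 0, 30, '--', '--', '--', '--']
0.5 -0.1 -1 [-60, -45, -30, -15, 0, 30, '--', '--', '--', '--']
0.55 -0.27 1 [-60, -45, -30, -15, 0, 30, 45, 60, 75, 90]
0.55 -0.27 -1 [-60, -45, -30, -15, 0, 30, 45, 60, 75, 90]
0.55 -0.1 1 [-60, -45, -30, -15, 0, 30, '--', '--', '--', '--']
0.55 -0.1 -1 [-60, -45, -30, -15, 0, 30, '--', '--', '--', '--']
0.6 -0.27 1 [-60, -45, -30, -15, 0, '--', 45, 60, 75, 90]
0.6 -0.27 -1 [-60, -45, -30, -15, 0, 30, 45, 60, 75, 90]
0.6 -0.1 1 [-60, -45, -30, -15, 0, 30, 45, '--', '--', 90]
0.6 -0.1 -1 [-60, -45, -30, -15, 0, 30, 45, '--', '--', 90]
0.66 -0.27 1 [-60, -45, -30, -15, 0, 30, 45, 60, 75, 90]
0.66 -0.27 -1 [-60, -45, -30, -15, 0, 30, 45, 60, 75, 90]
0.66 -0.1 1 [-60, -45, -30, -15, 0, 30, 45, 60, 75, 90]
0.66 -0.1 -1 [-60, -45, -30, -15, 0, 30, 45, 60, 75, 90]
[array([-0.23,  0.79,  1.33, -0.11,  1.53, -1.76]), array([-0.23,  0.79,  1.33, -0.11,  1.53,  1.38]), array([-0.3 ,  0.53,  1.78, -0.  ,  0.84, -1.87]), array([-0.3 ,  0.53,  1.78, -0.  ,  0.84,  1.27]), array(None, dtype=object), array(None, dtype=object)]
blk 0 [ 0.06  0.64  1.57 -0.    0.94 -1.66]
blk 1 None
blk 2 [ 0.06  0.64  1.57 -0.    0.94  1.48]
blk 3 [ 0.06  0.64  1.57 -0.    0.94 -0.09]
C 0 [-0.39  0.46  1.97 -0.    0.71 -2.09]
C 1 [-0.39  0.46  1.97 -0.    0.71  2.62]
C 2 [-0.39  0.46  1.97 -0.    0.71  1.05]
C 3 [-0.39  0.46  1.97 -0.    0.71 -0.52]
```

```bash
python3 - <<'E'
from h import *
np.set_printoptions(suppress=True,precision=2,linewidth=150)
ths=np.radians((-45,-25,0,25,45))
for X in (.45,.52,.58):
  for Y in (-.25,-.1):
    for ph in range(0,360,30):
      for sg in (1,-1):
        ok=[];J=[]
        for z in (.03,.12):
          for th in ths:
            j=inverse_kinematics([X,Y,z],tilt(np.radians(ph),th,sg)[0]); ok.append(j is not None)
            if j is not None: J.append(j)
        if all(ok): J=np.array(J); print(X,Y,ph,sg,"span",np.ptp(J,axis=0), "range",J.min(0)[3:],J.max(0)[3:])
E
```

```text
0.45 -0.25 30 1 span [0.95 0.49 0.62 1.61 0.89 5.57] range [-0.53  0.69 -2.74] [1.08 1.57 2.83]
0.45 -0.25 30 -1 span [0.95 0.49 0.62 1.61 0.89 2.12] range [-0.53  0.69 -1.09] [1.08 1.57 1.02]
0.45 -0.25 60 -1 span [0.97 0.39 0.15 1.49 0.6  1.95] range [-0.81  0.76 -1.03] [0.68 1.36 0.92]
0.45 -0.25 210 1 span [0.95 0.49 0.62 1.61 0.89 2.12] range [-0.53  0.69 -1.09] [1.08 1.57 1.02]
0.45 -0.25 210 -1 span [0.95 0.49 0.62 1.61 0.89 5.57] range [-0.53  0.69 -2.74] [1.08 1.57 2.83]
0.45 -0.25 240 1 span [0.97 0.39 0.15 1.49 0.6  1.95] range [-0.81  0.76 -1.03] [0.68 1.36 0.92]
0.45 -0.1 30 1 span [0.99 0.59 0.88 1.88 1.14 5.43] range [-0.39  0.5  -2.46] [1.48 1.64 2.96]
0.45 -0.1 30 -1 span [0.99 0.59 0.88 1.88 1.14 2.61] range [-0.39  0.5  -1.44] [1.48 1.64 1.17]
0.45 -0.1 60 -1 span [1.07 0.46 0.37 1.49 0.71 2.16] range [-0.64  0.69 -1.13] [0.85 1.4  1.03]
0.45 -0.1 210 1 span [0.99 0.59 0.88 1.88 1.14 2.61] range [-0.39  0.5  -1.44] [1.48 1.64 1.17]
0.45 -0.1 210 -1 span [0.99 0.59 0.88 1.88 1.14 5.43] range [-0.39  0.5  -2.46] [1.48 1.64 2.96]
0.45 -0.1 240 1 span [1.07 0.46 0.37 1
[... 3594 characters left out ...]
2 -2.76] [2.55 2.   2.08]
0.58 -0.1 210 1 span [0.72 0.59 1.01 1.91 1.29 2.18] range [-0.4   0.54 -1.1 ] [1.51 1.83 1.09]
0.58 -0.1 240 1 span [0.86 0.41 0.45 1.53 0.69 1.79] range [-0.62  0.85 -0.91] [0.91 1.54 0.89]
0.58 -0.1 240 -1 span [0.86 0.41 0.45 1.53 0.69 5.7 ] range [-0.62  0.85 -2.91] [0.91 1.54 2.8 ]
0.58 -0.1 270 1 span [0.84 0.37 0.26 1.52 0.66 1.76] range [-0.92  0.86 -0.96] [0.6  1.52 0.8 ]
0.58 -0.1 270 -1 span [0.84 0.37 0.26 1.52 0.66 5.72] range [-0.92  0.86 -2.87] [0.6  1.52 2.85]
0.58 -0.1 330 1 span [0.26 0.66 1.27 4.72 1.78 2.88] range [-0.72  0.2  -1.42] [4.   1.99 1.45]
0.58 -0.1 330 -1 span [0.26 0.66 1.27 4.72 1.78 4.66] range [-0.72  0.2  -2.08] [4.   1.99 2.58]
```

```bash
cat >> h.py <<'E'
HOME=[-1.309,0.359,1.51,0,1.272,-0.115]
BOARD=(0.6420,0.1072,1.7202)
def block(i):
    x,y,a=BOARD; o=BL[i-1]; return np.array([x+np.cos(a)*o[0]-np.sin(a)*o[1],y+np.sin(a)*o[0]+np.cos(a)*o[1],a])
def look(z0=0.):
    goto_joints(HOME); d=capture("top"); return d,brackets(d,z0)
def topq(p,hand,sg,dx=.035):
    ex=np.array([np.cos(p[2]),np.sin(p[2])]); ey=hand*np.array([-ex[1],ex[0]])
    return p[:2]+dx*ex, quat([0,0,-1],[*(sg*ey),0])
def at(c,z): return [c[0],c[1],z]
def pick_place(p,hand,t,zt,H=.13):
    """top-down grasp across long leg at p (on bench), put at t with underside at zt"""
    best=None
    for sg in (1,-1):
        c,q=topq(p,hand,sg); ct,qt=topq(t,hand,sg)
        J=[inverse_kinematics(at(a,z),b) for a,b,z in ((c,q,.005),(c,q,H),(ct,qt,zt+.005),(ct,qt,zt+H))]
        if any(j is None for j in J): continue
        m=max(abs(j[5]) for j in J)
        if best is None or m<best[0]: best=(m,c,q,ct,qt)
    _,c,q,ct,qt=best
    move_gripper(.055); move_ptp(at(c,H),q); servo_line(at(c,.005),rate=.15)
    move_gripper(.0); print("gap",round(current_finger_gap(),4))
    servo_line(at(c,H),rate=.2); move_ptp(at(ct,zt+H),qt); g=current_finger_gap(); print("gap carried",round(g,4))
    if g<.026: print("LOST"); return False
    servo_line(at(ct,zt+.012),rate=.2); hit=servo_line(at(ct,zt+.004),rate=.03,contact_N=5); print("contact",hit,np.round(current_position(),4))
    move_gripper(.05); servo_line(at(ct,zt+H),rate=.2); return True
T45=np.radians(45)
def stage(o,phi,tip_s,tip_z,oi_phi,site,phi2,end_s,end_z):
    """grasp short leg with tool at -45 (toward phi), turn to +45 at site (toward phi2)."""
    d=lambda f:np.array([np.cos(f),np.sin(f),0.])
    q,z=tilt(phi,-T45,-1); g=np.array([o[0],o[1],0])+d(phi)*tip_s+[0,0,tip_z]
    q2,z2=tilt(phi2,T45,-1); e=np.array([site[0],site[1],0])+d(phi2)*end_s+[0,0,end_z]
    for P,Q in ((g,q),(g-.08*z,q),(e,q2),(e+[0,0,.1],q2),(e-.1*z2,q2)): 
        if inverse_kinematics(list(P),Q) is None: print("IK fail",P); return False
    move_gripper(.05); move_ptp(list(g-.08*z+[0,0,.06]),q); servo_line(list(g-.08*z),rate=.2); servo_line(list(g),rate=.12)
    move_gripper(0.); print("gap",round(current_finger_gap(),4))
    servo_line(list(g+[0,0,.09]),rate=.15); move_ptp(list(e+[0,0,.09]),q2); gp=current_finger_gap(); print("gap turned",round(gp,4))
    if gp<.026: print("LOST"); return False
    servo_line(list(e+[0,0,.01]),rate=.15); hit=servo_line(list(e+[0,0,-.004]),rate=.03,contact_N=4); print("contact",hit,np.round(current_position()-e,4))
    move_gripper(.05); servo_line(list(e-.09*z2),rate=.15); return True
def stand(p,site,phi2):   # p flat, hand -1
    return stage(p,p[2]-np.pi/2,.031,.011,0,site,phi2,.002,.046)
def lay(site,phi):
    return stage(site,phi,-.001,.046,0,site,phi,-.031,.012)
E
python3 - <<'E'
from h import *
d,B=look(); p,h,*_=[b for b in B if b[1]==1][0]
for i in range(1,5): print(i,block(i).round(3))
t=current_clock(); print(pick_place(p,h,block(3),.018)); print(current_clock()-t)
d,B=look((0.,.018)); print(current_clock())
im=d["image"]; cv2.imwrite("pics/c.png",cv2.resize(im[130:330,160:480],None,fx=2.5,fy=2.5,interpolation=cv2.INTER_CUBIC))
E
```

```text
br [ 0.6537 -0.2643  1.4846] hand -1 err 0.12/0.49 area 301 px [361. 189.] z0 0.0
br [ 0.4863 -0.2739  1.7623] hand -1 err 0.07/0.49 area 307 px [363. 234.] z0 0.0
br [ 0.463  -0.1147  1.6977] hand 1 err 0.07/0.48 area 304 px [321. 244.] z0 0.0
1 [0.642 0.107 1.72 ]
2 [0.621 0.246 1.72 ]
3 [0.527 0.09  1.72 ]
4 [0.506 0.228 1.72 ]
gap 0.03
gap carried 0.0296
contact True [0.5236 0.1246 0.0234]
True
8.1583
br [ 0.6538 -0.2642  1.4832] hand -1 err 0.12/0.49 area 301 px [361. 189.] z0 0.0
br [ 0.6498 -0.2628  1.4663] hand -1 err 0.13/0.49 area 301 px [361. 189.] z0 0.018
br [ 0.4862 -0.2739  1.7632] hand -1 err 0.07/0.49 area 306 px [363. 234.] z0 0.0
br [ 0.4848 -0.2718  1.7621] hand -1 err 0.08/0.50 area 306 px [363. 234.] z0 0.018
11.8583
```

View pics/c.png

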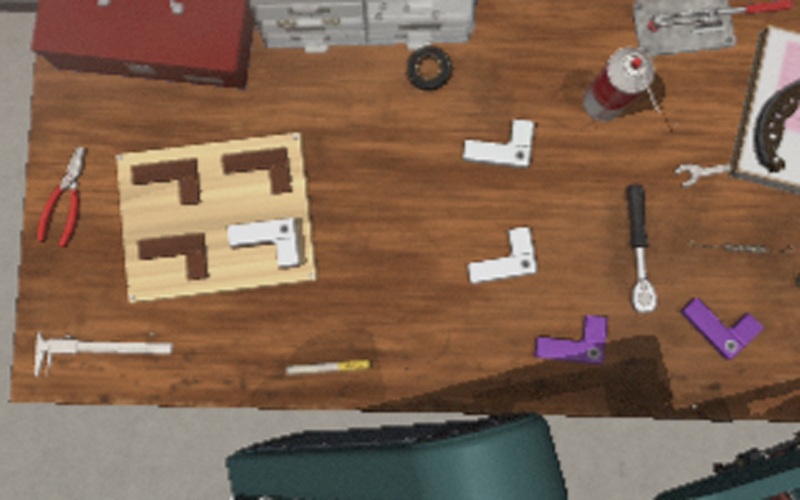

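```bash
cat >> h.py <<'E'
def check(d,i,uvz=.044):
    b=block(i); ex=np.array([np.cos(b[2]),np.sin(b[2])]); ey=np.array([-ex[1],ex[0]])
    c=b[:2]+.025*ex+.010*ey; uv=proj(d,np.array([[c[0],c[1],.044]]))[0]
    m=np.clip((d["image"].min(2).astype(float)-150)/55,0,1); w=np.zeros(m.shape,np.uint8); cv2.circle(w,tuple(int(v) for v in uv),24,1,-1)
    p,e=fit(d,m*w,uv,1,.018,.044,yaws=[b[2]-.1,b[2],b[2]+.1]); dd=p[:2]-b[:2]
    print("check",i,"dx %.1f dy %.1f mm dyaw %.3f err %.2f"%(dd@ex*1e3,dd@ey*1e3,p[2]-b[2],e)); return p
SITE=np.array([.55,-.11,np.radians(150)])
E
python3 - <<'E'
from h import *
d,B=look(); check(d,3)
p,h,*_=max([b for b in B if b[1]==-1],key=lambda b:b[0][0])
print(pick_place(p,h,SITE,0.)); print(current_clock())
if stand(SITE,SITE,np.radians(60)): 
    print(current_clock())
    for c in("side","top"): cv2.imwrite(f"pics/st_{c}.png",cv2.resize(capture(c)["image"][100:300,200:440],None,fx=3,fy=3))
E
```

```text
br [ 0.6538 -0.2641  1.4816] hand -1 err 0.12/0.49 area 301 px [361. 189.] z0 0.0
br [ 0.4858 -0.2736  1.7581] hand -1 err 0.08/0.49 area 306 px [363. 234.] z0 0.0
check 3 dx -0.4 dy -1.3 mm dyaw -0.060 err 0.27
gap 0.0298
gap carried 0.0296
contact True [ 0.5211 -0.0929  0.0053]
True
20.0833
gap 0.0299
gap turned 0.0296
contact True [ 0.0006 -0.0004  0.0003]
28.45
```

View pics/st_side.png

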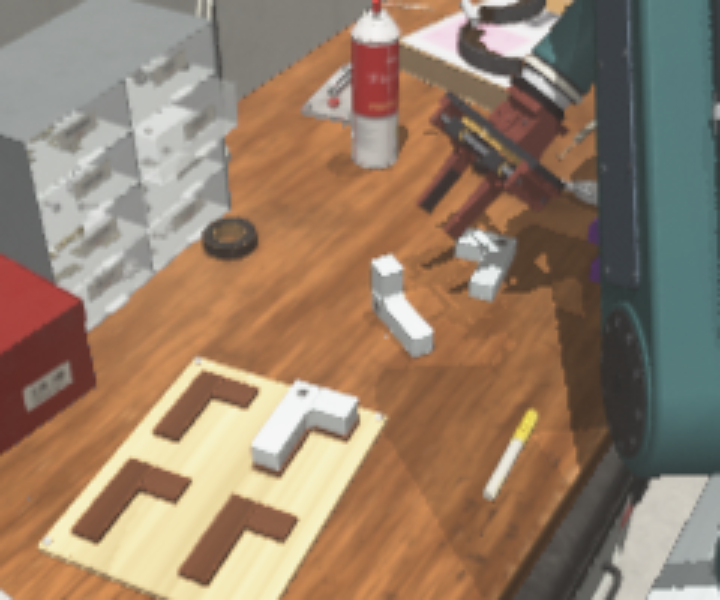

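```bash
python3 - <<'E'
from h import *
print(lay(SITE,np.radians(60)),current_clock())
d,B=look(); check(d,3)
p,h,*_=max([b for b in B if b[1]==1],key=lambda b:-np.hypot(*(b[0][:2]-SITE[:2])))
if np.hypot(*(p[:2]-SITE[:2]))<.05:
    print(pick_place(p,h,block(4),.018)); print(current_clock())
    d,B=look(); check(d,3); check(d,4)
im=d["image"]; cv2.imwrite("pics/l.png",cv2.resize(im[170:250,195:325],None,fx=6,fy=6,interpolation=cv2.INTER_CUBIC))
E
```

```text
gap 0.0295
gap turned 0.0299
contact True [ 0.0005 -0.0006  0.0002]
True 36.5167
br [ 0.5508 -0.1107  2.6217] hand 1 err 0.06/0.46 area 302 px [326. 224.] z0 0.0
br [ 0.4855 -0.2734  1.7536] hand -1 err 0.07/0.49 area 308 px [363. 234.] z0 0.0
check 3 dx -0.4 dy -1.3 mm dyaw -0.060 err 0.27
gap 0.0298
gap carried 0.0299
contact True [0.5027 0.2635 0.0234]
True
46.6833
br [ 0.4863 -0.2739  1.7636] hand -1 err 0.07/0.49 area 304 px [363. 234.] z0 0.0
check 3 dx 0.8 dy -1.6 mm dyaw -0.002 err 0.27
check 4 dx 4.7 dy -4.9 mm dyaw 0.052 err 0.33
```

View pics/l.png

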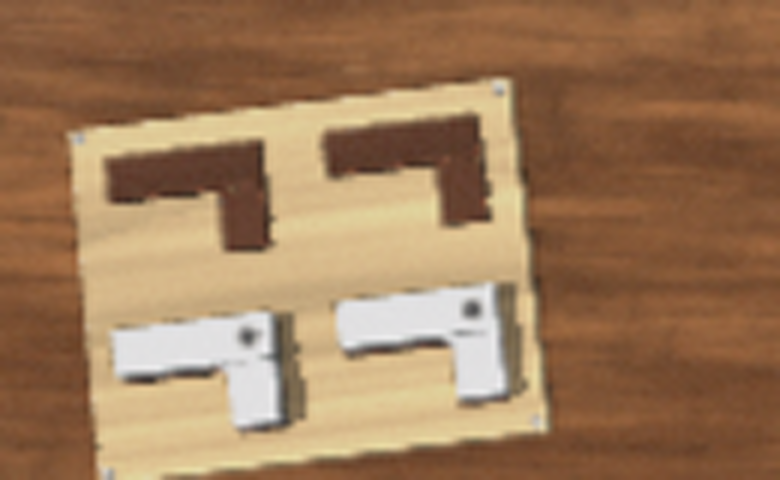

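```bash
cat >> h.py <<'E'
def check(d,i):
    b=block(i); ex=np.array([np.cos(b[2]),np.sin(b[2])]); ey=np.array([-ex[1],ex[0]])
    c=b[:2]+.025*ex+.010*ey; uv=proj(d,np.array([[c[0],c[1],.044]]))[0]
    im=d["image"].astype(float); sat=1-im.min(2)/np.maximum(im.max(2),1)
    m=np.clip((.24-sat)/.2,0,1)*(im.max(2)>70); w=np.zeros(m.shape,np.uint8); cv2.circle(w,tuple(int(v) for v in uv),22,1,-1)
    p,e=fit(d,m*w,uv,1,.018,.044,yaws=[b[2]-.1,b[2],b[2]+.1]); dd=p[:2]-b[:2]; en=dd+.085*(np.array([np.cos(p[2]),np.sin(p[2])])-ex)
    print("check",i,"dx %.1f dy %.1f mm dyaw %.3f end dy %.1f err %.2f"%(dd@ex*1e3,dd@ey*1e3,p[2]-b[2],en@ey*1e3,e)); return p
def empties(d,which):
    im=d["image"].astype(float); soft=np.clip((150-im[...,1])/80,0,1)
    for i in which:
        b=block(i); ex=np.array([np.cos(b[2]),np.sin(b[2])]); ey=np.array([-ex[1],ex[0]]); c=b[:2]+.025*ex+.010*ey
        uv=proj(d,np.array([[c[0],c[1],.018]]))[0]; w=np.zeros(soft.shape,np.uint8); cv2.circle(w,tuple(int(v) for v in uv),19,1,-1)
        p,e=fit(d,soft*w,uv,1,.010,.018,yaws=[b[2]-.1,b[2],b[2]+.1]); dd=p[:2]-b[:2]
        print("block",i,"dx %.1f dy %.1f mm dyaw %.3f err %.2f"%(dd@ex*1e3,dd@ey*1e3,p[2]-b[2],e))
E
python3 - <<'E'
from h import *
d0=dict(np.load("top0.npz")); empties(d0,[1,2,3,4])
s0=dict(np.load("side0.npz")); empties(s0,[1,2,3,4])
d=capture("top"); check(d,3); check(d,4); empties(d,[1,2])
np.savez("top1.npz",**d); s=capture("side"); np.savez("side1.npz",**s); check(s,3); check(s,4)
E
```

```text
block 1 dx -0.7 dy 1.0 mm dyaw -0.008 err 0.41
block 2 dx -0.7 dy 0.9 mm dyaw -0.001 err 0.38
block 3 dx -0.4 dy 0.3 mm dyaw 0.008 err 0.13
block 4 dx 0.1 dy -0.3 mm dyaw 0.010 err 0.07
block 1 dx 2.5 dy -0.2 mm dyaw 0.025 err 0.66
block 2 dx -0.5 dy 3.3 mm dyaw -0.040 err 0.66
block 3 dx 2.3 dy 0.8 mm dyaw 0.006 err 0.59
block 4 dx 4.6 dy 0.5 mm dyaw 0.011 err 0.60
check 3 dx -0.9 dy -0.7 mm dyaw -0.021 end dy -2.5 err 0.06
check 4 dx 0.7 dy -2.0 mm dyaw 0.003 end dy -1.8 err 0.08
block 1 dx -0.4 dy 1.0 mm dyaw -0.000 err 0.41
block 2 dx -0.6 dy 1.2 mm dyaw -0.015 err 0.38
check 3 dx 2.4 dy -0.8 mm dyaw 0.006 end dy -0.3 err 0.10
check 4 dx 1.9 dy -0.1 mm dyaw -0.021 end dy -1.9 err 0.22
```

```bash
python3 - <<'E'
from h import *
d,B=look(); p,h,*_=[b for b in B if b[1]==-1][0]
ok=pick_place(p,h,SITE,0.) and stand(SITE,SITE,np.radians(60)) and lay(SITE,np.radians(60))
print(ok,current_clock())
d,B=look()
if ok:
    p,h,*_=min([b for b in B if b[1]==1],key=lambda b:np.hypot(*(b[0][:2]-SITE[:2])))
    if np.hypot(*(p[:2]-SITE[:2]))<.05:
        t=block(1); t[0]-=.001
        print(pick_place(p,h,t,.018)); print(current_clock())
        d,B=look(); s=capture("side")
        for i in (1,3,4): check(d,i)
        for i in (1,3,4): check(s,i)
im=d["image"]; cv2.imwrite("pics/m.png",cv2.resize(im[130:330,160:480],None,fx=2.5,fy=2.5,interpolation=cv2.INTER_CUBIC))
cv2.imwrite("pics/ms.png",cv2.resize(capture("side")["image"][210:320,200:340],None,fx=5,fy=5,interpolation=cv2.INTER_CUBIC))
E
```

```text
br [ 0.4863 -0.2739  1.7632] hand -1 err 0.07/0.49 area 305 px [363. 234.] z0 0.0
gap 0.0299
gap carried 0.0296
contact True [ 0.521  -0.0931  0.0054]
gap 0.0295
gap turned 0.0296
contact True [ 0.0005 -0.0004  0.0003]
gap 0.0297
gap turned 0.0296
contact True [ 0.0004 -0.0005  0.0002]
True 73.7
br [ 0.5508 -0.1107  2.6205] hand 1 err 0.06/0.46 area 303 px [326. 224.] z0 0.0
gap 0.0297
gap carried 0.0297
contact True [0.6373 0.1419 0.0234]
True
83.675
check 1 dx 0.1 dy -0.6 mm dyaw 0.009 end dy 0.2 err 0.09
check 3 dx -0.4 dy -1.2 mm dyaw -0.007 end dy -1.7 err 0.13
check 4 dx 36.6 dy 44.5 mm dyaw -0.052 end dy 40.0 err 0.44
check 1 dx 3.5 dy -0.7 mm dyaw 0.018 end dy 0.9 err 0.10
check 3 dx 2.4 dy -1.7 mm dyaw 0.019 end dy -0.1 err 0.18
check 4 dx 49.6 dy 27.3 mm dyaw 0.593 end dy 74.8 err 1.93
```

View pics/m.png

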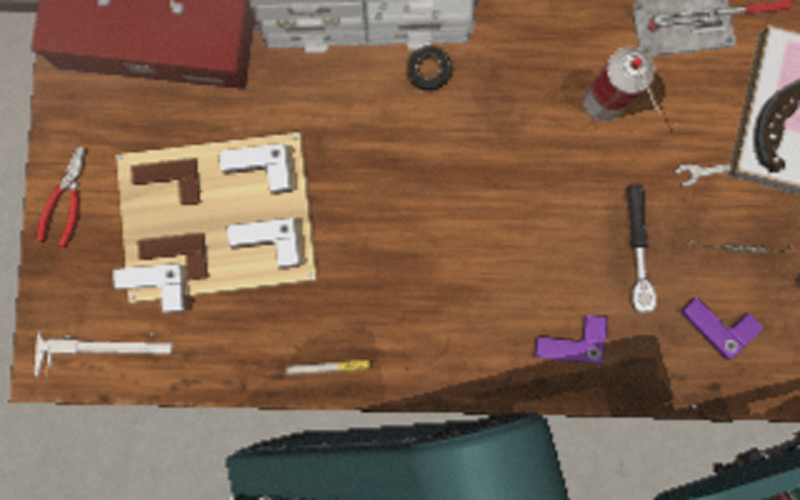

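View pics/ms.png

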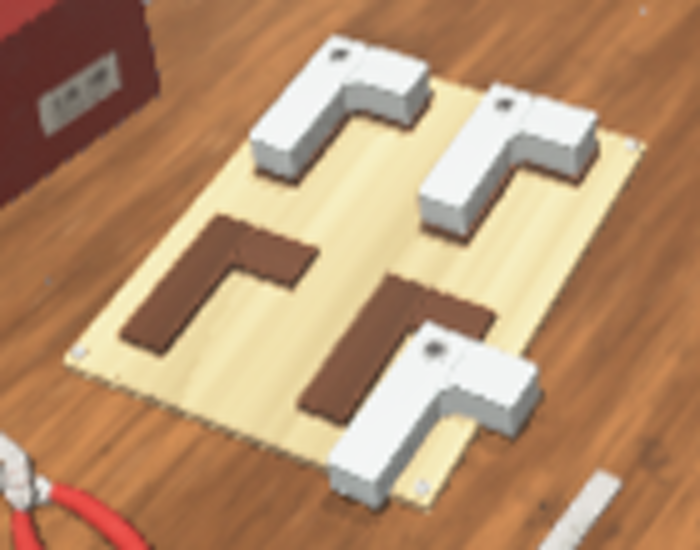

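```bash
python3 - <<'E'
s=open("h.py").read()
s=s.replace("def pick_place(p,hand,t,zt,H=.13):","def pick_place(p,hand,t,zt,H=.13,zp=0.):").replace("((c,q,.005)","((c,q,zp+.005)").replace("at(c,.005),rate","at(c,zp+.005),rate")
s+='''
def fitat(d,uv,z0,r=24,yaw=1.72):
    im=d["image"].astype(float); sat=1-im.min(2)/np.maximum(im.max(2),1)
    m=np.clip((.24-sat)/.2,0,1)*(im.max(2)>70); w=np.zeros(m.shape,np.uint8); cv2.circle(w,tuple(int(v) for v in uv),r,1,-1)
    return fit(d,m*w,uv,1,z0,z0+.026,yaws=[yaw-.15,yaw,yaw+.15])
'''
open("h.py","w").write(s)
E
python3 - <<'E'
from h import *
d=capture("top"); s=capture("side")
p,e=fitat(d,(221,242),.010); print(p,e)
ex=np.array([np.cos(p[2]),np.sin(p[2])]); ey=np.array([-ex[1],ex[0]])
c=proj(s,np.array([[*(p[:2]+.025*ex+.01*ey),.036]]))[0]; print(fitat(s,c,.010))
# height of top face
for x in (0,.03,.06,.08):
    uv=proj(d,np.array([[*(p[:2]+x*ex),.036]]))[0]; u,v=int(round(uv[0])),int(round(uv[1])); z=np.median(d["range_z"][v-1:v+2,u-1:u+2]); k=d["intrinsics"]
    print(x,(d["R"].T@(np.array([(u-k[0,2])/k[0,0]*z,(v-k[1,2])/k[1,1]*z,z])-d["t"]))[2])
E
```

```text
[0.45694402 0.25833834 1.66142763] 0.09894321199340605
(array([0.45563532, 0.25936799, 1.64704376]), np.float64(0.14900732641992548))
0 0.03790265568166719
0.03 0.034286928037918885
0.06 0.034810221966806096
0.08 0.03657867122791248
```

```bash
python3 - <<'E'
from h import *
d=capture("top"); p,e=fitat(d,(221,242),.010); print(p,e)
t=block(4); t[0]-=0.0005
print(pick_place(p,1,t,.025,zp=.017),current_clock())
goto_joints(HOME); d=capture("top"); s=capture("side")
for i in (1,3,4): check(d,i)
for i in (1,3,4): check(s,i)
cv2.imwrite("pics/n.png",np.vstack([cv2.resize(d["image"][175:250,195:315],(720,300)),cv2.resize(s["image"][215:305,200:340],(720,300))]))
E
```

```text
[0.45664624 0.25954798 1.66768152] 0.09825644536056446
gap 0.0299
gap carried 0.0298
contact True [0.502  0.2635 0.0304]
True 95.0917
check 1 dx 0.1 dy -0.7 mm dyaw 0.008 end dy 0.0 err 0.09
check 3 dx -0.3 dy -1.5 mm dyaw -0.004 end dy -1.8 err 0.13
check 4 dx -0.4 dy -0.9 mm dyaw -0.003 end dy -1.1 err 0.08
check 1 dx 3.4 dy -1.3 mm dyaw 0.026 end dy 0.9 err 0.10
check 3 dx 1.7 dy -1.8 mm dyaw 0.003 end dy -1.6 err 0.18
check 4 dx 1.9 dy -1.0 mm dyaw 0.030 end dy 1.6 err 0.22
```

View pics/n.png

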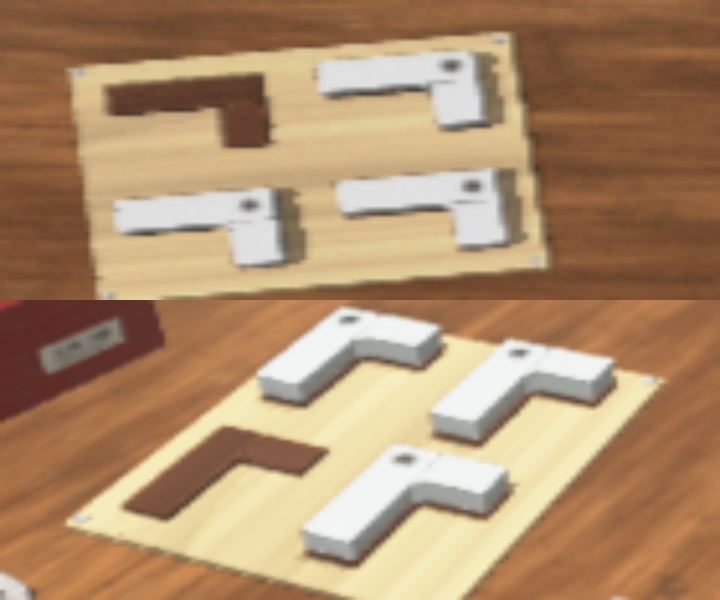

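```bash
python3 - <<'E'
from h import *
d=capture("top"); [check(d,i) for i in (1,3,4)]; empties(d,[2]); print(current_force(),current_clock()); close_job()
E
```

```text
check 1 dx 0.1 dy -0.7 mm dyaw 0.008 end dy 0.0 err 0.09
check 3 dx -0.3 dy -1.5 mm dyaw -0.004 end dy -1.8 err 0.13
check 4 dx -0.1 dy -0.9 mm dyaw 0.004 end dy -0.6 err 0.08
block 2 dx -0.9 dy 1.0 mm dyaw -0.001 err 0.38
[-0.21223713  0.05917742  0.04901472] 98.2917
the job is handed in; nothing more can be done
```

All three silver brackets now lie on blocks of their own (p1, p3 and p4), right hand up, and the job is handed in at about 98 s. The robot was parked clear of everything.

- **Brackets:** Three were present. One already lay the right hand and went straight to p3. The other two were stood on their outer long edge and laid over onto the other face. They then went to p4 and p1.
- **Mishap:** The bracket on p4 was found about 5 cm off its block after I placed the last one. I picked it up again and put it back on p4.
- **Left alone:** I did not grip or target the two purple look-alikes, the tape roll, the ratchet or the pliers, and they looked unmoved in the last full picture, taken before I put the p4 bracket back.
- **Last top-camera check:** Corners are within about 1.5 mm of their blocks, the long-leg ends within about 2 mm across, and yaw within 0.01 rad.
- **Disagreement:** The side camera read the brackets 2 to 3.5 mm further along x and up to 0.03 rad in yaw. It showed a similar x offset on most of the empty blocks before I started, so I took it as calibration bias. Block 2, still empty, read about 1 mm off in the top camera, so the board did not shift noticeably.

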